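Centre the bowl on the kitchen scale and zero it touch-free

TASK

Zero the kitchen scale with the bowl on it: gently nudge the white bowl with the fingertips, without gripping or lifting it, until it stands in the middle of the round steel pan, and take the hand off it. Then point straight down at the round black sensor eye, fingertips two or three centimetres above it, and stay there for two seconds. Never touch the scale or its eyes, do not bring the fingers low over the bar-shaped eye, and leave the other kitchen things where they are.

Things in the scene. Friction and masses are not known exactly. Their poses are not given: they have to be found in the camera images.
- scale: kitchen scale, fixed on the worktop: flat white body 250 (along its x) x 200 (along its y) x 22 high, reaching from x = -150 to +100 and y = -100 to +100 about its origin, with a round steel pan of diameter 190 whose top is 28 above the worktop. Origin on the worktop under the pan's centre; z up; its -x side, the control strip with the two eyes, faces roughly the robot.
- pan_centre (a point): centre of the steel pan's top face, 28 above the worktop; axes as the scale's
- round_eye: the zero sensor: round black flat eye, diameter 24, standing 4 proud of the control strip, 122 in front (-x) of the pan's centre and 60 to its left or right (either end of the strip); a flat green display window lies between the eyes. Origin at the centre of its underside, 22 above the worktop; z up
- bar_eye: the unit sensor: bar-shaped black eye 9 x 38 (long side along the scale's y), 4 high, at the other end of the strip. Origin at the centre of its underside, 22 above the worktop
- bowl: white ceramic bowl, round, open on top, 100 wide at the rim and 88 at the foot, 55 high, walls 5, steep; 0.28 to 0.56 kg, slides on the pan. It stands on the pan 40 to 75 off its centre. Origin at the centre of its underside; z up
- ramekin: bystander: small white ceramic dish, 64 wide, 38 high (mm). Origin at its underside
- tumbler: bystander: drinking glass, 60 wide, 95 high (mm). Origin at its underside
- spoon: bystander: wooden spoon lying flat, 200 long, about 20 high at most; its origin is mid-length (mm). Origin at its underside
- mug: bystander: white mug with a side handle, 80 wide, 90 high (mm). Origin at its underside
- jar: bystander: glass jar with steel cap, 70 wide, 100 high (mm). Origin at its underside
- mill: bystander: wooden pepper mill, 52 wide, 160 high (mm). Origin at its underside
- soap_pump: bystander: grey soap bottle with a steel pump and spout, 72 wide, 173 high (mm). Origin at its underside
Things that resemble listed ones, but are neither listed nor needed, are in the scene too. What is shaped like the bowl but purple is not meant.

How it is judged:
On the way, in this order (a step that is already met when the one before it is completed fails the run):
1. the bowl stands at rest within 15 mm of the pan's centre, hand off it (horizontal distance between bowl and pan_centre below 0.015 m and linear speed of bowl below 0.01 m/s and angle between bowl's own z axis and vertical below 0.06 rad and z of bowl in the frame of pan_centre between -0.005 and 0.005 m and contact force between the fingers and bowl below 0.1 N), for 0.2 s.
2. with the bowl so, the tool point dwells 1.5 s over the round eye: within 20 mm of it sideways and 15 to 80 mm above its underside (horizontal distance between the grasp point and round_eye below 0.02 m and z of the grasp point in the frame of round_eye between 0.015 and 0.08 m and horizontal distance between bowl and pan_centre below 0.015 m and linear speed of bowl below 0.01 m/s and angle between bowl's own z axis and vertical below 0.06 rad and z of bowl in the frame of pan_centre between -0.005 and 0.005 m), for 1.5 s.
At the end, for the whole second after the job is handed in: The bowl stands upright and at rest on the pan within 15 mm of its centre; the dwell over the round eye came after it was centred (all of step 1); the robot touches nothing.
It fails at once if the robot touches the scale or an eye (over 0.5 N) (contact force between any of the fingers, the arm and scale above 0.5 N or contact force between any of the fingers, the arm and round_eye above 0.5 N or contact force between any of the fingers, the arm and bar_eye above 0.5 N).
It fails at once if the bowl is lifted, tipped or pushed off the pan (10 mm up or down, 0.25 rad) (z of bowl in the frame of pan_centre above 0.01 m or z of bowl in the frame of pan_centre below -0.01 m or angle between bowl's own z axis and vertical above 0.25 rad).
It fails at once if the bowl is gripped or shoved hard (over 18 N) (contact force between the fingers and bowl above 18 N).
It fails at once if the tool point comes low over the bar eye (within 18 mm sideways, under 50 mm above) (horizontal distance between the grasp point and bar_eye below 0.018 m and z of the grasp point in the frame of bar_eye below 0.05 m).
It fails at once if another kitchen thing is moved by more than 15 mm (distance of any of ramekin, tumbler, spoon, mug, jar, mill, soap_pump from where it was at the start of the episode above 0.015 m).
It also fails if it takes over 51 s, if anything falls off the work surface, if the arm or the gripper's body presses on something with over 40 N, if the wrist force passes 120 N, or if a joint passes its speed limit or range.

ROBOT

A 6-joint arm with a two-finger parallel gripper is mounted at the origin on the work surface. World frame = base frame: x ahead of the robot, y to its left, z up, the work surface at z = 0. Lengths are in m, angles in rad, forces in N, time in s.
With the tool pointing down it reaches from about 0.275 to 0.825 m from the base axis. Payload 4.9 kg.
Tool frame: the origin (TCP) lies between the finger pads, 19 mm behind the fingertips; this is the grasp point; z points along the fingers, y is the line along which they close (so a half turn about z gives the same grasp; the last joint's range is limited). The gripper opens to 85 mm and grips with 20 to 120 N. Pads are 22 mm wide; open, the fingers measure 114 mm over their backs; the gripper's body (76 mm by 85 mm) begins 54 mm behind the grasp point. The pads swing forward as they close: fully open they stand 13 mm farther back than shut.
Start: joints at [-0.134, 0.326, -0.193, 1.052, 0, 1.437], TCP at [0.55, 0, 0.25] pointing down, gripper open.
Joint ranges: [-2.65, 2.65], [-0.97, 1.79], [-1.3, 1.35], [-1.93, 2.1], [-1.47, 1.37], [-3.14, 3.14]. Speed limits (rad/s): [2.57, 2.57, 3.14, 3.14, 3.14, 3.14].

INTERFACE

Orientations are given as a 3x3 rotation matrix whose columns are the frame's x, y, z axes.
In Python, from station import env, vision gives the robot as it stands.
- The arm moves only by the tool drive_tool, never from a script. Its argument "commands" is one flat list of numbers, 7 for each row, row after row: the shift along the tool's x, y, z normalised to -1 to 1, where 1 is 20 cm, then the turn, a rotation vector about the tool's x, y, z normalised to -1 to 1, where 1 is pi/4 rad, then the opening, from -1 (shut) to 1 (fully open). A call has exactly 8 rows; each row shifts and turns the commanded pose from where the row before left it, along the tool's axes as they then stand; what a row does not reach is not made up. A row lasts 1/8 s, in which the tool goes at most 62.5 mm and 10.7 degrees, less where a joint would pass 70% of its speed; a pose out of reach is approached as far as the arm can. A call with a number of a shift or a turn outside -1 to 1 is refused whole. A call with a gripper value outside its range is refused whole. The fingers move at their own pace and stop on an object; "force" is the grip in N (left out, the last holds). Time passes only in rows, so rows that do not move let the fingers close, or fill a call up. It gives the time, the measured TCP pose, the force, the opening and the grip force at its end, in the units of the state.
- env.observe(): the state, without advancing time (a new reading comes with each control period).
- vision.snapshot(name): name is "scene" or "side" or "wrist"; returns a dict with "image" (400x640x3 uint8, blue, green, red), "depth" (400x640 float32, m along the optical axis (not along the pixel's ray), 0 where there is no reading), "fx", "fy", "cx", "cy" (pixels), "R" (3x3) and "t" (3): a world point X has camera coordinates R X + t; the wrist camera has in their place "mount" (4x4, takes a point from camera to tool coordinates, whose origin is the TCP and whose axes are the flange's). Camera axes: x right, y down, z forward; pixel columns grow to the right and rows downward; lengths in m; the calibration is good to about 2 mm. A picture is of the moment at which its call begins: read the wrist's pose just before it.
- env.close_job(): hands the job in; it is judged then, once.
The state is a dict: "t": time; "qpos": joint angles; "joint_velocities": joint speeds; "tau": joint torques, N m; "tool_pos": TCP position; "eef_rot": TCP orientation; "ft_force": force on the tool from outside, world axes, zero at the start; "torque": the same for the moment, N m; "width": opening from 0.0 (shut) to 1.0 (fully open); "grasp_force": force on a finger pad.
Only numpy, scipy, OpenCV 4.12 (cv2) and the standard library are available. Lean on these libraries where they do the work, as an engineer would, in place of code of your own. Each camera call takes 0.05 s, during which the arm holds its last target. There are 200 camera calls.

## Working session

There is one attempt and no reset: what is moved stays moved. The work goes in short steps, Python scripts to look and compute and a tool call to move; the robot and the scene stay as the last step left them, time stands still between calls to the robot, and variables do not carry over. Pictures are saved under pics/ and viewed, at most 10 in all, crops included, and the job is handed in when it is done.

Besides the shell and the picture viewer there is one more tool, called after "Emit:" by a JSON object that holds its "name" and its "arguments". drive_tool: Moves the arm, as the interface text tells. Its arguments: {"type":"object","properties":{"commands":{"type":"array"},"force":{"type":"number"}},"required":["commands"]}

```bash
mkdir -p pics; ls; python3 - <<'E'
from station import env, vision
import cv2,numpy as np,pickle
s=env.observe();print({k:np.round(v,3).tolist() for k,v in s.items()})
for n in("scene","side"):
    d=vision.snapshot(n);pickle.dump(d,open(n+'.pkl','wb'));cv2.imwrite(f'pics/{n}.png',d['image'])
    print(n,d['fx'],d['fy'],d['cx'],d['cy'],np.round(d['R'],3).tolist(),d['t'])
E
```

```text
pics
{'t': 0.0, 'qpos': [-0.134, 0.327, -0.194, 1.052, -0.0, 1.437], 'joint_velocities': [-0.001, 0.002, 0.001, 0.001, 0.0, -0.001], 'tau': [-0.001, -44.34, 26.244, 0.016, -0.0, -0.0], 'tool_pos': [0.549, 0.0, 0.249], 'eef_rot': [[0.0, 1.0, -0.002], [1.0, -0.0, 0.0], [0.0, -0.002, -1.0]], 'ft_force': [-1.101, -0.246, -0.584], 'torque': [0.072, 0.015, 0.005], 'grasp_force': 0.0, 'width': 0.997}
scene 378.836049564495 378.836049564495 323.92901048844504 192.2134975860038 [[-0.661, 0.75, 0.013], [0.507, 0.459, -0.729], [-0.553, -0.476, -0.684]] [ 0.42256847 -0.27883067  1.5119537 ]
side 462.14850578201606 462.14850578201606 317.7994256144772 201.7482868927229 [[0.726, -0.688, -0.015], [-0.531, -0.546, -0.649], [0.438, 0.478, -0.761]] [-0.46744064  0.38069575  0.96357774]
```

View pics/scene.png

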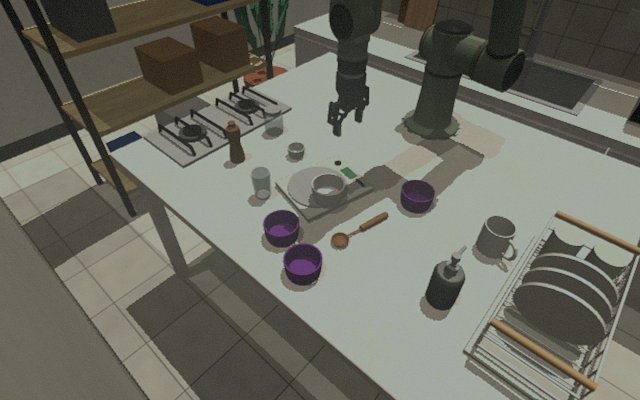

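View pics/side.png

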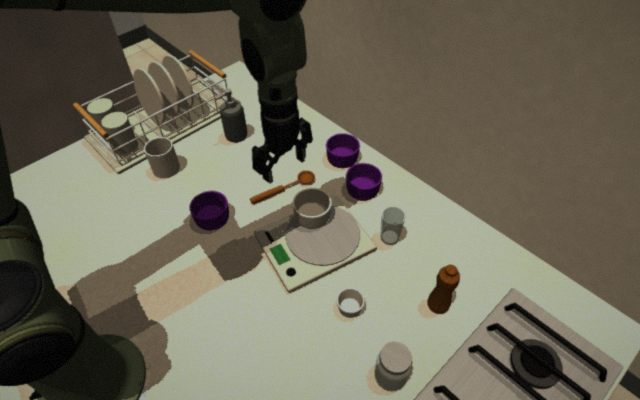

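Scene view: white bowl on the pan at (328,190), round eye (338,163), bar eye about (362,180), green display (349,173). In the side view they are at (312,207), (291,272), (264,238) and (280,254).
Lookalikes for the bowl in the side view: purple bowls (210,210), (363,181) and (342,150), ramekin (351,302), mug (161,157). I choose the white bowl on the pan at (312,207). The dark spot at (291,272) is the round eye.

```bash
python3 - <<'E'
import cv2,pickle,numpy as np
from station import env,vision
d=pickle.load(open('side.pkl','rb'))
c=d['image'][165:300,240:400];cv2.imwrite('pics/sidecrop.png',cv2.convertScaleAbs(cv2.resize(c,None,fx=4.4,fy=4.4,interpolation=cv2.INTER_CUBIC),alpha=1.2))
w=vision.snapshot('wrist');pickle.dump(w,open('wrist.pkl','wb'));cv2.imwrite('pics/wrist.png',w['image']);print(w['mount'],w['fx'],w['cx'],w['cy'])
E
```

```text
[[ 7.07469933e-05 -9.59320173e-01 -2.82320385e-01  7.17093348e-02]
 [ 9.99999155e-01  4.34284647e-04 -1.22510136e-03 -1.02931641e-03]
 [ 1.29787186e-03 -2.82320060e-01  9.59319394e-01 -1.24869946e-01]
 [ 0.00000000e+00  0.00000000e+00  0.00000000e+00  1.00000000e+00]] 275.55383285019684 316.9747296304697 199.0015327758151
```

View pics/sidecrop.png

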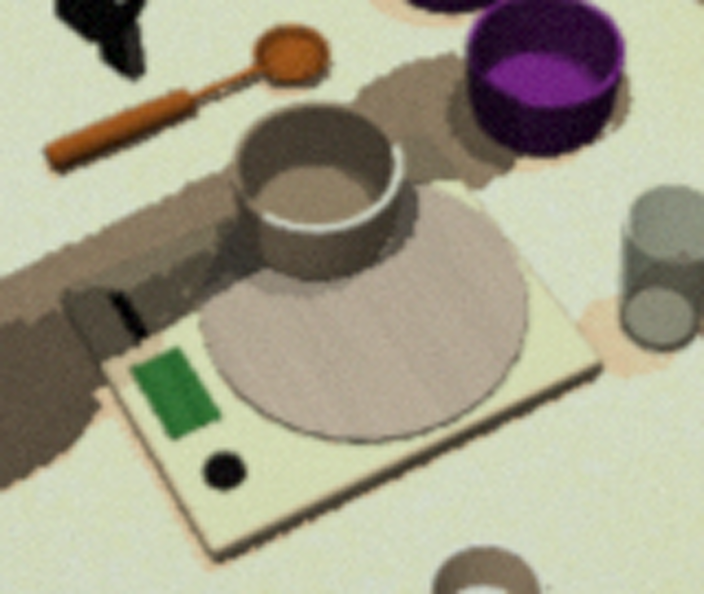

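View pics/wrist.png

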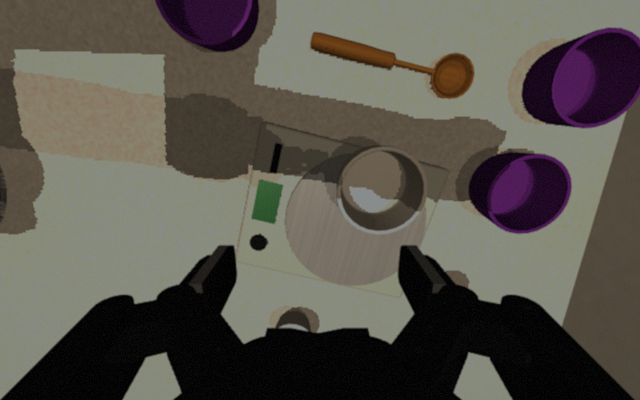

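The crop confirms it: white bowl with rim centre near side pixel (312,203), round eye (291,272), bar eye (269,237). In the wrist view the rim is at (383,190), the round eye at (258,242) and the bar eye at (276,158).

```bash
cat > h.py <<'E'
import cv2,numpy as np,pickle
from scipy.optimize import least_squares
def cam(d,s=None):
    if 'mount' in d:
        M=d['mount'];R=s['eef_rot']@M[:3,:3];return R,s['tool_pos']+s['eef_rot']@M[:3,3]
    return d['R'].T,-d['R'].T@d['t']
def ray(d,uv,z,s=None):
    R,o=cam(d,s);uv=np.atleast_2d(uv).astype(float)
    v=np.c_[(uv[:,0]-d['cx'])/d['fx'],(uv[:,1]-d['cy'])/d['fy'],np.ones(len(uv))]@R.T
    return (o+v*((z-o[2])/v[:,2])[:,None])[:,:2]
def cloud(d,s=None):
    R,o=cam(d,s);v,u=np.mgrid[:400,:640];Z=d['depth']
    return np.stack([(u-d['cx'])/d['fx']*Z,(v-d['cy'])/d['fy']*Z,Z],-1)@R.T+o
def blob(m,near):
    n,l,st,c=cv2.connectedComponentsWithStats(m.astype(np.uint8))
    k=[i for i in range(1,n) if st[i,4]>8];return min(((np.hypot(*(c[i]-near)),c[i],st[i,4],i) for i in k),key=lambda a:a[0])[1:3]
def rim(d,guess,s=None):
    P=cloud(d,s);ok=(d['depth']>0)&(np.hypot(P[...,0]-guess[0],P[...,1]-guess[1])<.075)&(P[...,2]>.077)&(P[...,2]<.09)
    p=P[ok][:,:2]
    f=least_squares(lambda c:np.hypot(*(p-c).T)-.0478,guess,loss='soft_l1',f_scale=.003)
    return f.x,len(p),np.median(np.abs(f.fun)),np.median(P[ok][:,2])
E
python3 - <<'E'
from h import *
from station import env
s={k:np.array(v) for k,v in env.observe().items()}
for n,re,be,rm,g in(('side',(291,272),(269,237),(312.5,203.2),(280,254)),('wrist',(258,242),(276,158),(383,189),(268,201)),('scene',(338,163),(362,180),(328,184),(349,173))):
    d=pickle.load(open(n+'.pkl','rb'));ss=s if n=='wrist' else None
    im=d['image'].astype(int);m=im.max(2)<40
    r,a=blob(m,re);b,a2=blob(m,be)
    gm=(im[...,1]>im[...,2]+25)&(im[...,1]>im[...,0]+15);gg,a3=blob(gm,g)
    R=ray(d,r,.026,ss)[0];B=ray(d,b,.026,ss)[0];G=ray(d,gg,.022,ss)[0]
    print(n,r,a,b,a2,'round',R.round(4),'bar',B.round(4),'green',G.round(4),'dist',np.hypot(*(R-B)).round(4))
    q=ray(d,rm,.083,ss)[0];print('  rim ray',q.round(4),'fit',rim(d,q,ss))
E
```

```text
side [290.57777778 271.68888889] 45 [268.95121951 236.43902439] 41 round [ 0.4668 -0.0932] bar [0.496  0.0232] green [ 0.4825 -0.034 ] dist 0.12
  rim ray [ 0.6186 -0.0093] fit (array([ 0.61791996, -0.00584812]), 294, np.float64(0.0012874043352696617), np.float64(0.08339971047026634))
wrist [258.11956522 242.0326087 ] 184 [275.48792271 157.58937198] 207 round [ 0.4665 -0.0927] bar [0.4955 0.0238] green [ 0.4804 -0.0349] dist 0.12
  rim ray [ 0.6199 -0.0025] fit (array([ 0.6171388 , -0.00546839]), 1533, np.float64(0.0015666829151977993), np.float64(0.08364610770878234))
scene [367.          89.16666667] 12 [367.          89.16666667] 12 round [-0.0081 -0.3206] bar [-0.0081 -0.3206] green [ 0.4822 -0.0324] dist 0.0
  rim ray [ 6.223e-01 -5.000e-04] fit (array([ 0.62217481, -0.00279353]), 167, np.float64(0.001429535159211022), np.float64(0.08057557461520337))
```

```bash
cat > goal.py <<'E'
import numpy as np
R=np.array([.4667,-.093]);B=np.array([.4958,.0235]);y=(B-R)/np.hypot(*(B-R));x=np.array([y[1],-y[0]])
pan=(R+B)/2+.122*x
E
python3 - <<'E'
from h import *;from goal import *
from station import env
s={k:np.array(v) for k,v in env.observe().items()}
print('pan',pan,x,y)
b=np.array([.6178,-.0055]);o=b-pan;L=np.hypot(*o);u=o/L;v=np.array([u[1],-u[0]]);print('off',o,L,'along',u,'ang from +y deg',np.degrees(np.arctan2(u[0],u[1])))
for k in('side','wrist','scene'):
    d=pickle.load(open(k+'.pkl','rb'));P=cloud(d,s if k=='wrist' else None)
    p=P[(d['depth']>0)&(P[...,2]>.012)&(P[...,2]<.12)]
    # (along, lateral) wrt bowl centre
    q=np.c_[(p[:,:2]-b)@u,(p[:,:2]-b)@v,p[:,2]]
    q=q[(q[:,0]>.053)&(q[:,0]<.24)&(abs(q[:,1])<.12)]
    H=np.zeros((10,12))
    for a,l,z in q:
        i,j=int((a-.04)/.02),int((l+.12)/.02);H[i,j]=max(H[i,j],z)
    print(k,'rows along 40.. step20, cols lateral -120.. step 20 (mm height)');print((H*1000).round().astype(int))
    if k!='scene':
        pp=p[np.hypot(*(p[:,:2]-pan).T)<.3]
        im=d['image'][(d['depth']>0)&(P[...,2]>.012)&(P[...,2]<.12)].astype(int)
        pu=p[(im[:,2]>im[:,1]+25)&(im[:,0]>im[:,1]+25)];qq=np.c_[(pu[:,:2]-b)@u,(pu[:,:2]-b)@v]
        n=qq[np.hypot(*qq.T)<.2];print('purple min/max',n.min(0),n.max(0))
E
```

```text
pan [ 0.59961336 -0.06431544] [ 0.97019147 -0.24233967] [0.24233967 0.97019147]
off [0.01818664 0.05881544] 0.06156305612733711 along [0.29541485 0.95536907] ang from +y deg 17.18241522171489
side rows along 40.. step20, cols lateral -120.. step 20 (mm height)
[[ 0  0  0  0  0  0  0  0  0  0  0  0]
 [ 0  0  0  0  0  0  0  0  0  0  0  0]
 [ 0  0  0  0  0  0  0  0  0  0  0  0]
 [ 0  0  0  0  0  0  0  0  0  0  0  0]
 [24 24 28 24 24  0  0 17 18 19  0  0]
 [21 21 23 23 23 17 19 19  0 19  0  0]
 [ 0  0  0  0  0  0  0 19 17 17  0  0]
 [ 0  0  0  0  0  0  0  0  0  0  0  0]
 [ 0  0  0  0  0  0  0  0  0  0  0  0]
 [ 0  0  0  0  0  0  0  0  0  0  0  0]]
purple min/max [-0.00593677  0.13076101] [0.09292909 0.19814788]
wrist rows along 40.. step20, cols lateral -120.. step 20 (mm height)
[[ 0  0  0  0  0  0  0  0  0  0  0  0]
 [ 0  0  0  0  0  0  0  0  0  0  0  0]
 [ 0  0  0  0  0  0  0  0  0  0  0  0]
 [ 0  0  0  0  0  0  0  0  0  0  0  0]
 [22 23 23 23 23 15  0 17 17 17  0  0]
 [21 21 22 22 21 17 16 17  0 16  0  0]
 [ 0  0  0  0  0  0  0 16 17 17  0  0]
 [ 0  0  0  0  0  0  0  0  0  0  0  0]
 [ 0  0  0  0  0  0  0  0  0  0  0  0]
 [ 0  0  0  0  0  0  0  0  0  0  0  0]]
purple min/max [-0.00515482  0.1288052 ] [0.09147974 0.19965672]
scene rows along 40.. step20, cols lateral -120.. step 20 (mm height)
[[ 0  0  0  0  0 75 81  0  0  0  0  0]
 [ 0  0  0  0  0  0  0  0  0  0  0  0]
 [ 0  0  0  0  0  0  0  0  0  0  0  0]
 [ 0  0  0  0  0  0  0  0  0  0  0  0]
 [18 19 18 17 16  0  0 13 14 14  0  0]
 [20 21 21 21 19 14 14 16  0 15  0  0]
 [ 0  0  0  0  0  0  0 13 15 15  0  0]
 [ 0  0  0  0  0  0  0  0  0  0  0  0]
 [ 0  0  0  0  0  0  0  0  0  0  0  0]
 [ 0  0  0  0  0  0  0  0  0  0  0  0]]
```

Emit:
{"name": "drive_tool", "arguments": {"commands": [0,0,0,0,0,0.191,0,0,0,0,0,0,0.191,0,0.167,0.112,0.1,0,0,0,0,0.167,0.112,0.1,0,0,0,0,0.167,0.112,0.1,0,0,0,0,0,0,0.15,0,0,0,0,0,0,0.15,0,0,0,0,0,0,0,0,0,0,0], "force": 20}}

```text
t: 1.15
tool_pos: [0.6414, 0.076, 0.127]
eef_rot: [[0.295, 0.955, -0.006], [0.955, -0.295, -0.0], [-0.002, -0.006, -1.0]]
ft_force: [0.3, 0.2, 0.7]
width: 0.5
grasp_force: 0.0
```

Emit:
{"name": "drive_tool", "arguments": {"commands": [0,0.0075,0.1,0,0,0,0,0,0,0.1,0,0,0,0,0,0,0.075,0,0,0,0,-0.05,0,0,0,0,0,0,-0.03,0,0,0,0,0,0,-0.02,0,0,0,0,0,0,0,0,0,0,0,0,0,0,0,0,0,0,0,0]}}

```text
t: 2.15
tool_pos: [0.6396, 0.0564, 0.0754]
eef_rot: [[0.296, 0.955, 0.001], [0.955, -0.296, 0.0], [0.0, 0.001, -1.0]]
ft_force: [0.6, -0.9, -0.3]
width: 0.497
grasp_force: 0.0
```

```bash
cat > look.py <<'E'
from h import *;from goal import *
from station import env,vision
import sys
s={k:np.array(v) for k,v in env.observe().items()}
d=vision.snapshot('wrist');cv2.imwrite(f'pics/{sys.argv[1]}.png',d['image'])
def rep(n,d,g,ss=None):
    f=rim(d,g,ss);print(n,f,'off scale x,y',((f[0]-pan)@x).round(4),((f[0]-pan)@y).round(4))
g=np.array([float(sys.argv[2]),float(sys.argv[3])])
rep('wrist',d,g,s);rep('side',vision.snapshot('side'),g)
print('tcp rel pan',((s['tool_pos'][:2]-pan)@x).round(4),((s['tool_pos'][:2]-pan)@y).round(4),s['tool_pos'],s['ft_force'])
E
python3 look.py p1 .6178 -.0055
```

```text
wrist (array([ 0.61871716, -0.00418535]), 1826, np.float64(0.000818273759593792), np.float64(0.0833525758790166)) off scale x,y 0.004 0.063
side (array([ 0.61814672, -0.00489159]), 336, np.float64(0.001839345216676263), np.float64(0.08318551323982881)) off scale x,y 0.0036 0.0621
tcp rel pan 0.0095 0.1268 [0.63959162 0.05635608 0.07536311] [ 0.59957415 -0.8757407  -0.32379932]
```

View pics/p1.png

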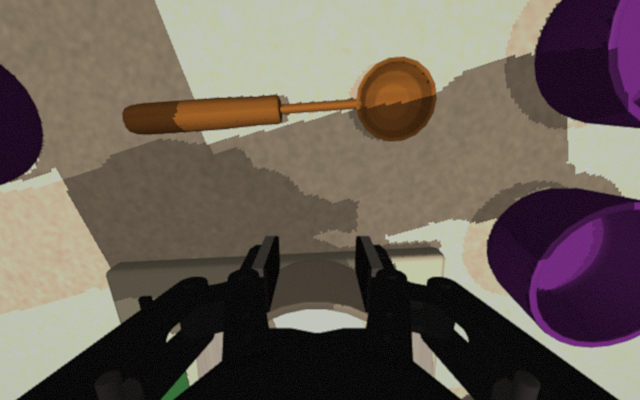

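Two fingertips straddle the bowl's near side at (270,260) and (365,260), still a few mm short of contact. The spoon is clear at (280,105). Now pushing slowly.

Emit:
{"name": "drive_tool", "arguments": {"commands": [-0.015,0,0,0,0,0,0,-0.015,0,0,0,0,0,0,-0.015,0,0,0,0,0,0,-0.02,0,0,0,0,0,0,-0.02,0,0,0,0,0,0,-0.02,0,0,0,0,0,0,-0.02,0,0,0,0,0,0,-0.02,0,0,0,0,0,0]}}

```text
t: 3.25
tool_pos: [0.6307, 0.0284, 0.075]
eef_rot: [[0.296, 0.955, -0.0], [0.955, -0.296, 0.0], [0.0, -0.0, -1.0]]
ft_force: [1.0, 2.6, -0.1]
width: 0.501
grasp_force: 1.1
```

```bash
python3 look.py p2 .611 -.03
```

```text
wrist (array([ 0.61254479, -0.02227193]), 1827, np.float64(0.0016494158552206872), np.float64(0.08341470806463036)) off scale x,y 0.0024 0.0439
side (array([ 0.61158228, -0.02391592]), 347, np.float64(0.0016140712030748988), np.float64(0.0835118150450298)) off scale x,y 0.0018 0.0421
tcp rel pan 0.0077 0.0975 [0.63069001 0.0284262  0.07498936] [ 0.95217925  2.57668029 -0.06288895]
```

Emit:
{"name": "drive_tool", "arguments": {"commands": [-0.022,0,0,0,0,0,0,-0.022,0,0,0,0,0,0,-0.022,0,0,0,0,0,0,-0.022,0,0,0,0,0,0,-0.022,0,0,0,0,0,0,-0.022,0,0,0,0,0,0,-0.022,0,0,0,0,0,0,-0.015,0,0,0,0,0,0]}}

```text
t: 4.35
tool_pos: [0.6207, -0.004, 0.075]
eef_rot: [[0.296, 0.955, 0.0], [0.955, -0.296, 0.0], [0.0, 0.0, -1.0]]
ft_force: [0.7, 2.9, -0.9]
width: 0.501
grasp_force: 1.1
```

```bash
python3 look.py p3 .601 -.056
```

```text
wrist (array([ 0.60275139, -0.05267042]), 2389, np.float64(0.004613438546918987), np.float64(0.08349046443945102)) off scale x,y 0.0002 0.0121
side (array([ 0.6014999 , -0.05590205]), 352, np.float64(0.0017067773733294572), np.float64(0.0836430992111184)) off scale x,y -0.0002 0.0086
tcp rel pan 0.0058 0.0637 [ 0.62071208 -0.00397763  0.07499292] [ 0.66757145  2.93850678 -0.90326928]
```

Emit:
{"name": "drive_tool", "arguments": {"commands": [-0.015,0,0,0,0,0,0,-0.015,0,0,0,0,0,0,-0.015,0,0,0,0,0,0,0,0,0,0,0,0,0,0.03,0,0,0,0,0,0,0.06,0,0,0,0,0,0,0.1,0,0,0,0,0,0,0.1,0,-0.1,0,0,0,0]}}

```text
t: 5.45
tool_pos: [0.6343, 0.0449, 0.0936]
eef_rot: [[0.295, 0.955, -0.003], [0.955, -0.295, 0.0], [-0.001, -0.003, -1.0]]
ft_force: [-0.1, -1.3, -0.2]
width: 0.5
grasp_force: 0.0
```

```bash
python3 look.py p4 .5996 -.0643
```

```text
wrist (array([ 0.5996, -0.0643]), 0, np.float64(nan), np.float64(nan)) off scale x,y -0.0 0.0
side (array([ 0.5988455 , -0.06526365]), 327, np.float64(0.0014779844196151082), np.float64(0.08358613254143299)) off scale x,y -0.0005 -0.0011
tcp rel pan 0.0071 0.1144 [0.6342539  0.04490789 0.09360329] [-0.07645337 -1.31837543 -0.18990211]
  return _methods._mean(a, axis=axis, dtype=dtype,
  ret = ret.dtype.type(ret / rcount)
```

View pics/p4.png

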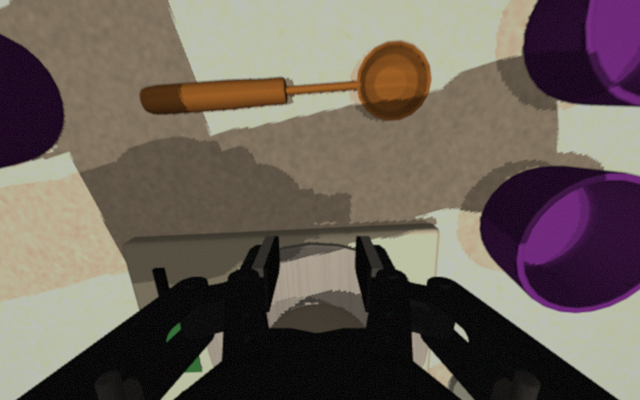

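The bowl stands about 1 mm from the pan's centre, and the view shows the fingers clear with empty pan between them and the bowl at (320,315). Lifting, closing the fingers, and moving over to the round eye.

Emit:
{"name": "drive_tool", "arguments": {"commands": [0,0,-0.265,0,0,0,0,0,0,-0.265,0,0,0,-1,-0.2265,-0.149,0,0,0,0,-1,-0.2265,-0.149,0,0,0,0,-1,-0.2265,-0.149,0,0,0,0,-1,-0.2265,-0.149,0,0,0,0,-1,0,0,0,0,0,0,-1,0,0,0,0,0,0,-1]}}

```text
t: 6.55
tool_pos: [0.4683, -0.0949, 0.201]
eef_rot: [[0.296, 0.955, 0.001], [0.955, -0.296, -0.0], [0.0, 0.001, -1.0]]
ft_force: [-0.2, 0.1, -0.2]
width: 0.002
grasp_force: 0.0
```

```bash
python3 - <<'E'
from h import *;from goal import *
from station import env,vision
s={k:np.array(v) for k,v in env.observe().items()};d=vision.snapshot('wrist');w=vision.snapshot('scene')
e=np.r_[R,.026]-s['tool_pos'];print(s['tool_pos'],'delta tool',(s['eef_rot'].T@e).round(4),s['width'])
f=rim(vision.snapshot('side'),pan);print(f,f[0]-pan,rim(w,pan)[0]-pan)
cv2.imwrite('pics/p5.png',d['image'])
E
```

```text
[ 0.46829389 -0.09490957  0.20104855] delta tool [ 0.0013 -0.0023  0.175 ] 0.001554037340803941
(array([ 0.59886351, -0.06535463]), 330, np.float64(0.0013416845095084798), np.float64(0.08335243058498171)) [-0.00074985 -0.00103919] [0.00323887 0.00204245]
```

View pics/p5.png

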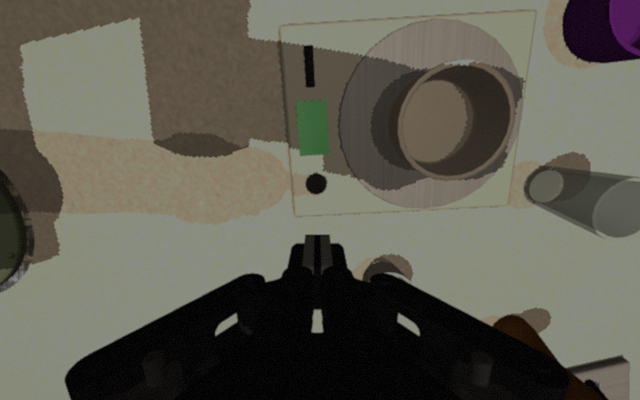

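The bowl sits concentric on the pan. The round eye at (317,183) lies straight ahead of the closed fingertips at (317,240). The ramekin (385,265) and mill (520,335) are nearby, so I'll check clearance.

```bash
python3 - <<'E'
from h import *;from goal import *
d=pickle.load(open('side.pkl','rb'))
for n,p,z in(('ramekin',(351,302),.036),('mill',(438,308),.0),('jar',(396,357),.1)):
    q=ray(d,p,z)[0];print(n,q.round(3),'dist',np.hypot(*(q-R)).round(3),'tool xy',((q-R)@[.296,.955]).round(3),((q-R)@[.955,-.296]).round(3))
E
```

```text
ramekin [ 0.508 -0.252] dist 0.165 tool xy -0.14 0.087
mill [ 0.657 -0.39 ] dist 0.352 tool xy -0.227 0.269
jar [ 0.46  -0.416] dist 0.323 tool xy -0.31 0.089
```

Emit:
{"name": "drive_tool", "arguments": {"commands": [0.0065,-0.0115,0.25,0,0,0,-1,0,0,0.2,0,0,0,-1,0,0,0.12,0,0,0,-1,0,0,0.08,0,0,0,-1,0,0,0,0,0,0,-1,0,0,0,0,0,0,-1,0,0,0,0,0,0,-1,0,0,0,0,0,0,-1]}}

```text
t: 7.7
tool_pos: [0.4665, -0.0929, 0.0716]
eef_rot: [[0.295, 0.955, 0.001], [0.955, -0.295, -0.0], [-0.0, 0.001, -1.0]]
ft_force: [0.6, -0.3, -0.4]
width: -0.0
grasp_force: 0.0
```

Emit:
{"name": "drive_tool", "arguments": {"commands": [0,0,0,0,0,0,-1,0,0,0,0,0,0,-1,0,0,0,0,0,0,-1,0,0,0,0,0,0,-1,0,0,0,0,0,0,-1,0,0,0,0,0,0,-1,0,0,0,0,0,0,-1,0,0,0,0,0,0,-1]}}

```text
t: 8.7
tool_pos: [0.466, -0.0928, 0.071]
eef_rot: [[0.296, 0.955, 0.0], [0.955, -0.296, 0.0], [0.0, 0.0, -1.0]]
ft_force: [-0.2, -0.0, 0.0]
width: -0.003
grasp_force: 0.0
```

Emit:
{"name": "drive_tool", "arguments": {"commands": [0,0,0,0,0,0,-1,0,0,0,0,0,0,-1,0,0,0,0,0,0,-1,0,0,0,0,0,0,-1,0,0,0,0,0,0,-1,0,0,0,0,0,0,-1,0,0,0,0,0,0,-1,0,0,0,0,0,0,-1]}}

```text
t: 9.7
tool_pos: [0.466, -0.0928, 0.071]
eef_rot: [[0.296, 0.955, -0.0], [0.955, -0.296, 0.0], [-0.0, -0.0, -1.0]]
ft_force: [-0.1, 0.9, -0.1]
width: -0.0
grasp_force: 0.0
```

```bash
python3 - <<'E'
from station import env
print(env.close_job())
E
```

```text
the job is handed in; nothing more can be done
None
```

The job is handed in, though the hand-in gave no verdict: the bowl measured about 1–4 mm from the pan's centre with the hand off it, and the closed fingertips then stayed about 26 mm above the round eye for at least 2 s, with no sign in the force readings of touching anything.

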